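Work the sprung plate of the patty press with the wide tamper

ROBOT

A 6-joint arm with a two-finger parallel gripper is mounted at the origin on a cart in front of the work surface, level with it; the furniture and walls round the work are solid. World frame = base frame: x ahead of the robot, y to its left, z up, the work surface at z = 0. Lengths are in m, angles in degrees, forces in N, time in s.
With the tool pointing down it reaches from about 0.35 to 0.875 m from the base axis. Payload 4.2 kg.
Tool frame: the origin (TCP) lies midway between the tips of the shut fingers; the grasp point (between the pads) lies 19 mm behind it; z points along the fingers, y is the line along which they close (so a half turn about z gives the same grasp; the last joint's range is limited). The gripper opens to 87 mm and grips with 3 to 60 N. Pads are 19 mm wide; open, the fingers measure 117 mm over their backs; the gripper's body (75 mm by 190 mm) begins 51 mm behind the grasp point.
Start: joints at [79.332, 22.042, 0.453, 0, -68.411, -14.817], TCP at [0.269, 0.564, 0.223] pointing down, gripper open.
Joint ranges: [-179.83, 179.83], [-69.29, 118.12], [-61.27, 80.66], [-181.25, 117.63], [-171.15, -9.14], [-177.46, 177.46]. Speed limits (degrees/s): [159.86, 159.86, 180, 180, 180, 180].

INTERFACE

Orientations are given as a 3x3 rotation matrix whose columns are the frame's x, y, z axes.
In Python, from station import sense, capture, camera_params, finish_job gives the robot as it stands.
- The arm moves only by the tool drive_tool, never from a script. Its argument "rows" is a list of rows, each an object of numbers: "tx", "ty", "tz": the shift along the tool's x, y, z in cm; "ax", "ay", "az": the turn, a rotation vector about the tool's x, y, z in rad; "claw": the finger opening in cm, from 0 to 8.7. In form: [{"tx": .., "ty": .., "tz": .., "ax": .., "ay": .., "az": .., "claw": ..}, ...]. A call has 1 to 10 rows; each row shifts and turns the commanded pose from where the row before left it, along the tool's axes as they then stand; what a row does not reach is not made up. A row lasts 1/12 s, in which the tool goes at most 41.7 mm and 7.16 degrees, less where a joint would pass 70% of its speed; a pose out of reach is approached as far as the arm can. A call with a gripper value outside its range is refused whole. The fingers move at their own pace and stop on an object; the grip force is fixed at half the most. Time passes only in rows, so rows that do not move let the fingers close. It gives the time, the measured TCP pose, the force, the opening and the grip force at its end, in the units of the state.
- sense(): the state, without advancing time (a new reading comes with each control period).
- capture(name): name is "side" or "top" or "wrist"; returns (picture, depth): 384x512x3 uint8, red, green, blue; 384x512 float32, m along the optical axis (not along the pixel's ray), 0 where there is no reading.
- camera_params(name): a dict with "intrinsics" (3x3 intrinsics, pixels), "k1" (the pictures are not rectified: a ray, as slopes to the right and down, at radius r is drawn at 1 + k1 r^2 times it, then the intrinsics apply), "R" (3x3) and "t" (3): a world point X has camera coordinates R X + t; the wrist camera has in their place "tool_from_camera" (4x4, takes a point from camera to tool coordinates, whose origin is the TCP and whose axes are the flange's). Camera axes: x right, y down, z forward; pixel columns grow to the right and rows downward; lengths in m; the calibration is good to about 2 mm. A picture is of the moment at which its call begins: read the wrist's pose just before it. camera_params takes no time and is no camera call.
- finish_job(): hands the job in; it is judged then, once.
The state is a dict: "time_s": time; "joints": joint angles; "joint_velocities": joint speeds; "effort": joint torques, N m; "tcp_pos": TCP position; "ee_rot": TCP orientation; "wrist_force": force on the tool from outside, world axes, zero at the start; "moment": the same for the moment, N m; "gripper_width": opening from 0.0 (shut) to 1.0 (fully open); "gripper_force": force on a finger pad.
Only numpy, scipy, OpenCV 4.12 (cv2) and the standard library are available. Lean on these libraries where they do the work, as an engineer would, in place of code of your own. Each camera call takes 0.05 s, during which the arm holds its last target. There are 200 camera calls.

TASK

Take the wide tamper, set it on the sprung plate inside the round patty press and press squarely down until the plate bottoms out level; hold it there for a second. Then ease off so that the plate springs back up, and leave the wide tamper standing upright on the plate, let go. Leave the narrow tamper standing where it is.

Things in the scene. Friction and masses are not known exactly. Their poses are not given: they have to be found in the camera images.
- wide_tamper: The wide tamper: round upright dark wooden handle, 32 mm diameter, on a flat round steel foot of 80 mm diameter, 14 mm thick, with a conical neck up to 24 mm; 115 mm high in all, about 0.32 kg. Stands upright on the table. Origin: centre of the flat underside; z up the handle; grip the straight handle between z = 30 and 110 mm. Round: its yaw is of no account.
- narrow_tamper: The narrow tamper, not to be used: the same handle and height (115 mm), but its steel foot measures only 50 mm in diameter. It stands upright on the table; the two tampers may stand in either place. Origin: centre of the underside; z up the handle.
- plate_top (a point): Centre of the upper face of the steel sprung plate (102 mm diameter) in the patty press; z is its upward normal. The press, fixed, is an open round aluminium mould, 116 mm outside, 106 mm inside diameter, on a dark round base of 132 mm; rim 46 mm above the table. Plate's face: at rest 34 mm above the table, 12 mm below the rim; bottomed 14 mm above the table. Pressed off centre it tips.
- plate (a joint): How far the sprung plate is pressed down, in m: 0 at rest, 0.020 bottomed out on a solid stop. The spring starts at 6 N, needs 14 N at the bottom and pushes the plate up again when it is let go; the wide tamper's weight alone does not press it down.
There are look-alikes about, which are no part of the job. Leave any blue look-alike of the wide_tamper alone.

How it is judged (in metres and radians):
On the way:
1. the wide tamper, flat on the plate, has pressed it to the bottom (within 2 mm), tamper and plate level within 10 degrees and centred within 20 mm, for half a second (value of joint plate above 0.018 m and angle between each of plate_top, wide_tamper's own z axis and vertical below 0.175 rad and distance between wide_tamper and plate_top below 0.02 m), for 0.5 s.
At the end, for the whole second after the job is handed in: The plate is up again (within 5 mm of its rest), the wide tamper stands on it upright within 10 degrees, released and at rest, its foot's centre within 20 mm of the plate's centre; the narrow tamper stands upright within 40 mm of where it was (value of joint plate below 0.005 m and distance between wide_tamper and plate_top below 0.02 m and angle between each of wide_tamper, narrow_tamper's own z axis and vertical below 0.175 rad and linear speed of wide_tamper below 0.02 m/s and contact force between the fingers and wide_tamper below 0.1 N and distance of narrow_tamper from where it was at the start of the episode below 0.04 m); the robot touches nothing.
It fails at once if the narrow tamper is knocked over (angle between narrow_tamper's own z axis and vertical above 0.6 rad).
It also fails if it takes over 48 s, if anything falls off the work surface, if the arm or the gripper's body presses on something with over 40 N, if the wrist force passes 120 N, or if a joint passes its speed limit or range.

## Working session

There is one attempt and no reset: what is moved stays moved. The work goes in short steps, Python scripts to look and compute and a tool call to move; the robot and the scene stay as the last step left them, time stands still between calls to the robot, and variables do not carry over. Pictures are saved under pics/ and viewed, at most 10 in all, crops included, and the job is handed in when it is done.

Besides the shell and the picture viewer there is one more tool, called as name(argument=value, ...) on one line, values as JSON. drive_tool: Moves the arm, as the interface text tells. Its arguments: {"type":"object","properties":{"rows":{"type":"array"}},"required":["rows"]}

```bash
mkdir -p pics
cat > h.py <<'E'
import numpy as np, cv2
from station import sense, capture, camera_params, finish_job
def cloud(name, d):
    p=camera_params(name); K=np.array(p["intrinsics"]); h,w=d.shape
    u,v=np.meshgrid(np.arange(w),np.arange(h))
    n=cv2.undistortPoints(np.stack([u,v],-1).reshape(-1,1,2).astype(float),K,np.array([p["k1"],0,0,0.])).reshape(h,w,2)
    P=np.dstack([n[...,0]*d,n[...,1]*d,d])
    if name=="wrist":
        s=sense(); T=np.array(p["tool_from_camera"]); P=P@T[:3,:3].T+T[:3,3]
        return P@np.array(s["ee_rot"]).T+np.array(s["tcp_pos"])
    return (P-np.array(p["t"]))@np.array(p["R"])
E
python3 - <<'E'
from h import *
for n in ("top","side"):
    im,d=capture(n); np.savez(f"{n}.npz",im=im,d=d,P=cloud(n,d)); cv2.imwrite(f"pics/{n}.png",im[...,::-1])
print(sense())
E
```

```text
{'time_s': 0.1, 'joints': array([ 7.93324814e+01,  2.20872327e+01,  3.87450605e-01, -2.60052569e-02,
       -6.84096437e+01, -1.48153922e+01]), 'joint_velocities': array([ 0.07929683, -0.11881193,  0.17509352,  0.15013029, -0.00199716,
       -0.11497152]), 'effort': array([ 4.76195728e-04, -3.91692567e+01,  1.87935555e+01,  4.23186958e+00,
        1.35103296e-02, -6.82405744e-05]), 'tcp_pos': array([0.26866351, 0.56371914, 0.22155687]), 'ee_rot': array([[ 9.02641638e-01, -4.30392242e-01, -7.68262016e-04],
       [-4.30392920e-01, -9.02639850e-01, -1.79867684e-03],
       [ 8.06726479e-05,  1.95421514e-03, -9.99998087e-01]]), 'wrist_force': array([-0.32868795,  0.6170507 , -0.56191218]), 'moment': array([-0.02881952,  0.03906376, -0.01106943]), 'gripper_force': 0.0, 'gripper_width': 0.9983845882473115}
```

View pics/top.png

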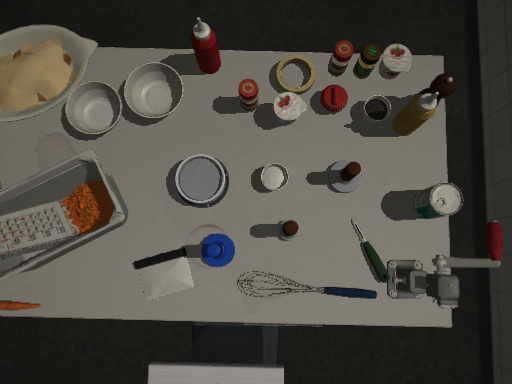

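View pics/side.png

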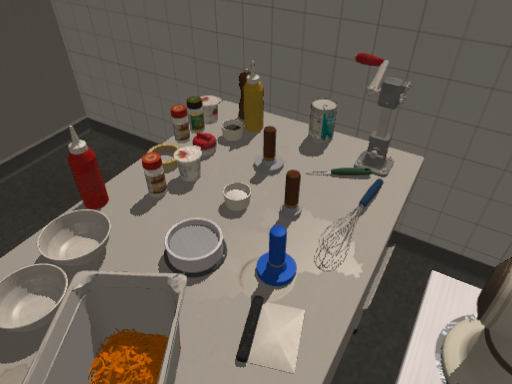

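The top view shows three tamper-like things: a dark handle on a large steel foot at (345,177), a dark handle on a small foot at (289,230), which is the narrow one, and a blue look-alike at (217,250). The pepper mill at (443,85) could also be mistaken for one. I choose (345,177) as the wide tamper; the press is at (201,180).

Run:
```python
from h import *
z=np.load("top.npz"); P=z["P"]; im=z["im"]; d=z["d"]
for c in [(345,177),(289,230),(217,250),(201,180),(350,172),(272,178),(440,200),(334,98),(100,150)]:
    print(c,P[c[1],c[0]].round(3))
# circles: foot/rim via height bands
def fit(c,r,lo,hi,n):
    v,u=np.mgrid[:384,:512]; m=((u-c[0])**2+(v-c[1])**2<r*r)&(P[...,2]>lo)&(P[...,2]<hi)&(d>0)
    (x,y),rad=cv2.minEnclosingCircle(P[m][:,:2].astype(np.float32)); print(n,m.sum(),round(x,3),round(y,3),round(rad,4),P[m].mean(0).round(3))
fit((345,177),22,.009,.02,"wide foot"); fit((289,230),18,.009,.02,"narrow foot")
fit((345,177),25,.105,.125,"wide top"); fit((289,230),18,.105,.125,"narrow top")
fit((201,180),30,.042,.052,"rim"); fit((201,180),30,.028,.039,"plate")
crop=cv2.resize(im[130:270,180:380],(800,560),interpolation=cv2.INTER_CUBIC); cv2.imwrite("pics/crop.png",crop[...,::-1])
# top camera wrist
im,d=capture("wrist"); cv2.imwrite("pics/w0.png",im[...,::-1])
```

```text
(345, 177) [ 0.597 -0.29   0.065]
(289, 230) [ 0.468 -0.158  0.116]
(217, 250) [ 0.421 -0.004  0.116]
(201, 180) [0.587 0.049 0.032]
(350, 172) [ 0.599 -0.291  0.113]
(272, 178) [ 0.597 -0.121  0.028]
(440, 200) [ 0.543 -0.492  0.106]
(334, 98) [ 0.793 -0.267  0.05 ]
(100, 150) [0.662 0.309 0.001]
wide foot 530 0.609 -0.299 0.04 [ 0.603 -0.294  0.014]
narrow foot 121 0.474 -0.162 0.025 [ 0.469 -0.157  0.015]
wide top 163 0.608 -0.299 0.0156 [ 0.607 -0.298  0.114]
narrow top 164 0.474 -0.162 0.0159 [ 0.474 -0.162  0.114]
rim 419 0.589 0.051 0.0599 [0.59  0.051 0.046]
plate 1452 0.587 0.05 0.0562 [0.59  0.051 0.034]
```

View pics/crop.png

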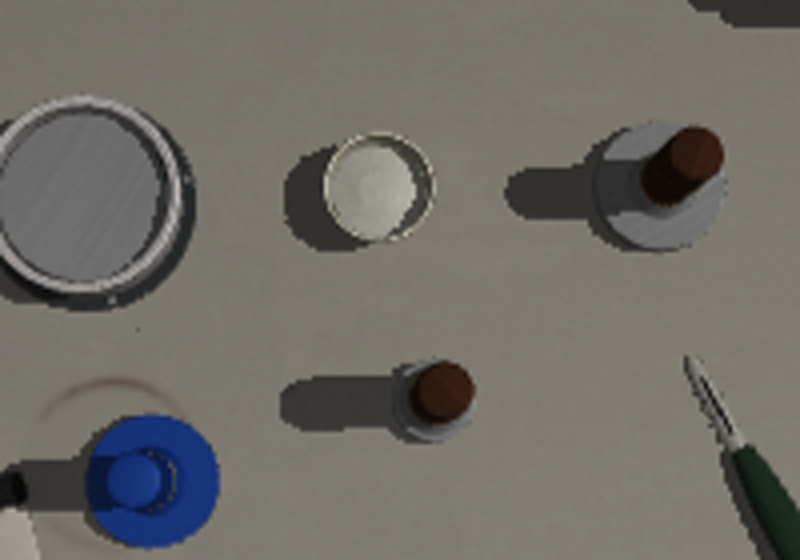

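The crop confirms the choice: the wide tamper's large steel foot is at top-view pixel (345,177), the narrow one at (289,230), and the blue look-alike at (217,250). Next I check the obstacles along the path.

Run:
```python
from h import *
for n in("top","side"):
    z=np.load(n+".npz"); P=z["P"][z["d"]>0]
    m=(P[:,2]>.12)&(np.hypot(P[:,0]-.608,P[:,1]+.299)<.22); Q=P[m]
    print(n,m.sum(), Q.min(0).round(3) if m.any() else '', Q.max(0).round(3) if m.any() else '')
    a=np.array([.27,.56]);b=np.array([.608,-.299]);t=np.clip((P[:,:2]-a)@(b-a)/((b-a)@(b-a)),0,1)
    D=np.linalg.norm(P[:,:2]-(a+t[:,None]*(b-a)),axis=1); print("max z on path",P[(D<.12)&(P[:,2]<.5)&(P[:,0]>.3),2].max())
```

```text
top 642 [ 0.718 -0.476  0.12 ] [ 0.772 -0.419  0.213]
max z on path 0.15637978392453092
side 397 [ 0.716 -0.462  0.12 ] [ 0.773 -0.418  0.213]
max z on path 0.15422917530336078
```

drive_tool(rows=[{"tx":2.82,"ty":2.64,"claw":8.7},{"tx":2.82,"ty":2.64},{"tx":2.82,"ty":2.64},{"tx":2.82,"ty":2.64},{"tx":2.82,"ty":2.64},{"tx":2.82,"ty":2.64}])

```text
invalid input at $.rows[0]: expected keys tx, ty, tz, ax, ay, az, claw
```

drive_tool(rows=[{"tx":2.8,"ty":2.6,"tz":0,"ax":0,"ay":0,"az":0,"claw":8.7},{"tx":2.8,"ty":2.6,"tz":0,"ax":0,"ay":0,"az":0,"claw":8.7},{"tx":2.8,"ty":2.6,"tz":0,"ax":0,"ay":0,"az":0,"claw":8.7},{"tx":2.8,"ty":2.6,"tz":0,"ax":0,"ay":0,"az":0,"claw":8.7},{"tx":2.8,"ty":2.6,"tz":0,"ax":0,"ay":0,"az":0,"claw":8.7},{"tx":2.8,"ty":2.6,"tz":0,"ax":0,"ay":0,"az":0,"claw":8.7},{"tx":2.8,"ty":2.6,"tz":0,"ax":0,"ay":0,"az":0,"claw":8.7},{"tx":2.8,"ty":2.6,"tz":0,"ax":0,"ay":0,"az":0,"claw":8.7},{"tx":2.8,"ty":2.6,"tz":0,"ax":0,"ay":0,"az":0,"claw":8.7},{"tx":2.8,"ty":2.6,"tz":0,"ax":0,"ay":0,"az":0,"claw":8.7}])

```text
time_s: 0.98
tcp_pos: [0.4098, 0.2071, 0.2226]
ee_rot: [[0.903, -0.43, 0.0], [-0.43, -0.903, 0.0], [-0.0, -0.0, -1.0]]
wrist_force: [-0.1, 0.3, 0.9]
gripper_width: 0.997
gripper_force: 0.0
```

drive_tool(rows=[{"tx":2.8,"ty":2.6,"tz":0,"ax":0,"ay":0,"az":0,"claw":8.7},{"tx":2.8,"ty":2.6,"tz":0,"ax":0,"ay":0,"az":0,"claw":8.7},{"tx":2.8,"ty":2.6,"tz":0,"ax":0,"ay":0,"az":0,"claw":8.7},{"tx":2.8,"ty":2.6,"tz":0,"ax":0,"ay":0,"az":0,"claw":8.7},{"tx":2.8,"ty":2.6,"tz":0,"ax":0,"ay":0,"az":0,"claw":8.7},{"tx":2.8,"ty":2.6,"tz":0,"ax":0,"ay":0,"az":0,"claw":8.7},{"tx":2.8,"ty":2.6,"tz":0,"ax":0,"ay":0,"az":0,"claw":8.7},{"tx":2.8,"ty":2.6,"tz":0,"ax":0,"ay":0,"az":0,"claw":8.7},{"tx":0,"ty":0,"tz":0,"ax":0,"ay":0,"az":0,"claw":8.7}])

```text
time_s: 1.73
tcp_pos: [0.5238, -0.0801, 0.2218]
ee_rot: [[0.9, -0.436, -0.001], [-0.436, -0.9, -0.001], [0.0, 0.001, -1.0]]
wrist_force: [0.2, 0.2, 0.8]
gripper_width: 1.001
gripper_force: 0.0
```

drive_tool(rows=[{"tx":2.8,"ty":2.6,"tz":0,"ax":0,"ay":0,"az":0,"claw":8.7},{"tx":2.8,"ty":2.6,"tz":0,"ax":0,"ay":0,"az":0,"claw":8.7},{"tx":2.8,"ty":2.6,"tz":0,"ax":0,"ay":0,"az":0,"claw":8.7},{"tx":2.8,"ty":2.6,"tz":0,"ax":0,"ay":0,"az":0,"claw":8.7},{"tx":2.8,"ty":2.6,"tz":0,"ax":0,"ay":0,"az":0,"claw":8.7},{"tx":2.8,"ty":2.6,"tz":0,"ax":0,"ay":0,"az":0,"claw":8.7},{"tx":0,"ty":0,"tz":0,"ax":0,"ay":0,"az":0,"claw":8.7},{"tx":0,"ty":0,"tz":0,"ax":0,"ay":0,"az":0,"claw":8.7}])

```text
time_s: 2.4
tcp_pos: [0.6067, -0.2896, 0.2206]
ee_rot: [[0.901, -0.433, -0.003], [-0.433, -0.901, 0.001], [-0.003, 0.0, -1.0]]
wrist_force: [-1.1, 0.3, -0.5]
gripper_width: 0.999
gripper_force: 0.0
```

Run:
```python
from h import *
s=sense();R=np.array(s["ee_rot"]);t=np.array(s["tcp_pos"]);print(t)
im,d=capture("wrist");P=cloud("wrist",d);cv2.imwrite("pics/w1.png",im[...,::-1])
near=np.hypot(P[...,0]-.608,P[...,1]+.299)<.06
for lo,hi in((.105,.125),(.009,.02)):
    m=(d>0)&near&(P[...,2]>lo)&(P[...,2]<hi)
    if m.sum()<5: print("none");continue
    c,r=cv2.minEnclosingCircle(P[m][:,:2].astype(np.float32));print(m.sum(),c,r,(R.T@(np.r_[c,.066]-t)*100).round(2))
```

```text
[ 0.60670826 -0.2896327   0.22059935]
829 (0.6079713106155396, -0.2999005913734436) 0.015975652262568474 [ 0.6   0.87 15.46]
1801 (0.608098030090332, -0.30000486969947815) 0.039947982877492905 [ 0.62  0.87 15.46]
```

View pics/w1.png

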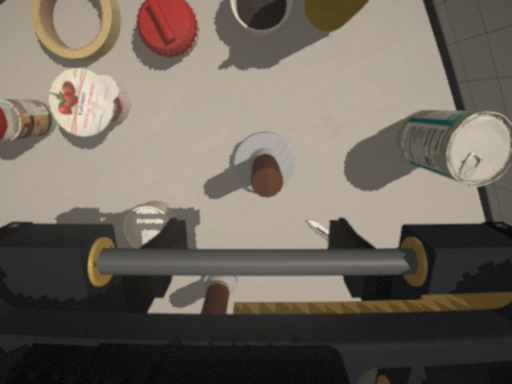

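The wide tamper is at wrist pixel (265,165), with its 40 mm foot radius confirmed and nothing near the fingers. I correct, descend and grip.

drive_tool(rows=[{"tx":0.6,"ty":0.9,"tz":0,"ax":0,"ay":0,"az":0,"claw":8.7},{"tx":0,"ty":0,"tz":2.2,"ax":0,"ay":0,"az":0,"claw":8.7},{"tx":0,"ty":0,"tz":2.2,"ax":0,"ay":0,"az":0,"claw":8.7},{"tx":0,"ty":0,"tz":2.2,"ax":0,"ay":0,"az":0,"claw":8.7},{"tx":0,"ty":0,"tz":2.2,"ax":0,"ay":0,"az":0,"claw":8.7},{"tx":0,"ty":0,"tz":2.2,"ax":0,"ay":0,"az":0,"claw":8.7},{"tx":0,"ty":0,"tz":2.2,"ax":0,"ay":0,"az":0,"claw":8.7},{"tx":0,"ty":0,"tz":2.2,"ax":0,"ay":0,"az":0,"claw":8.7},{"tx":0,"ty":0,"tz":0,"ax":0,"ay":0,"az":0,"claw":8.7},{"tx":0,"ty":0,"tz":0,"ax":0,"ay":0,"az":0,"claw":8.7}])

```text
time_s: 3.28
tcp_pos: [0.6081, -0.2981, 0.0683]
ee_rot: [[0.903, -0.429, -0.002], [-0.429, -0.903, 0.0], [-0.002, 0.001, -1.0]]
wrist_force: [-0.4, -0.3, 0.3]
gripper_width: 1.002
gripper_force: 0.0
```

drive_tool(rows=[{"tx":0,"ty":0,"tz":0,"ax":0,"ay":0,"az":0,"claw":2},{"tx":0,"ty":0,"tz":0,"ax":0,"ay":0,"az":0,"claw":2},{"tx":0,"ty":0,"tz":0,"ax":0,"ay":0,"az":0,"claw":2},{"tx":0,"ty":0,"tz":0,"ax":0,"ay":0,"az":0,"claw":2},{"tx":0,"ty":0,"tz":0,"ax":0,"ay":0,"az":0,"claw":2},{"tx":0,"ty":0,"tz":0,"ax":0,"ay":0,"az":0,"claw":2},{"tx":0,"ty":0,"tz":0,"ax":0,"ay":0,"az":0,"claw":2},{"tx":0,"ty":0,"tz":0,"ax":0,"ay":0,"az":0,"claw":2},{"tx":0,"ty":0,"tz":0,"ax":0,"ay":0,"az":0,"claw":2},{"tx":0,"ty":0,"tz":0,"ax":0,"ay":0,"az":0,"claw":2}])

```text
time_s: 4.12
tcp_pos: [0.6083, -0.2992, 0.0684]
ee_rot: [[0.903, -0.43, -0.0], [-0.43, -0.903, -0.0], [-0.0, 0.0, -1.0]]
wrist_force: [-0.0, -0.2, 0.1]
gripper_width: 0.361
gripper_force: 30.0
```

drive_tool(rows=[{"tx":0,"ty":0,"tz":-1,"ax":0,"ay":0,"az":0,"claw":2},{"tx":0,"ty":0,"tz":-2,"ax":0,"ay":0,"az":0,"claw":2},{"tx":0,"ty":0,"tz":-2,"ax":0,"ay":0,"az":0,"claw":2},{"tx":0,"ty":0,"tz":-2,"ax":0,"ay":0,"az":0,"claw":2},{"tx":0,"ty":0,"tz":-2,"ax":0,"ay":0,"az":0,"claw":2},{"tx":-0.4,"ty":-0.8,"tz":0,"ax":0,"ay":0,"az":0,"claw":2},{"tx":-0.8,"ty":-1.5,"tz":0,"ax":0,"ay":0,"az":0,"claw":2},{"tx":-1.1,"ty":-2,"tz":0,"ax":0,"ay":0,"az":0,"claw":2},{"tx":-1.1,"ty":-2,"tz":0,"ax":0,"ay":0,"az":0,"claw":2},{"tx":-1.1,"ty":-2,"tz":0,"ax":0,"ay":0,"az":0,"claw":2}])

```text
time_s: 4.95
tcp_pos: [0.6023, -0.2028, 0.1568]
ee_rot: [[0.902, -0.431, -0.003], [-0.431, -0.902, 0.001], [-0.003, -0.0, -1.0]]
wrist_force: [0.4, 0.6, -2.7]
gripper_width: 0.36
gripper_force: 30.0
```

drive_tool(rows=[{"tx":-1.1,"ty":-2,"tz":0,"ax":0,"ay":0,"az":0,"claw":2},{"tx":-1.1,"ty":-2,"tz":0,"ax":0,"ay":0,"az":0,"claw":2},{"tx":-1.1,"ty":-2,"tz":0,"ax":0,"ay":0,"az":0,"claw":2},{"tx":-1.1,"ty":-2,"tz":0,"ax":0,"ay":0,"az":0,"claw":2},{"tx":-1.1,"ty":-2,"tz":0,"ax":0,"ay":0,"az":0,"claw":2},{"tx":-1.1,"ty":-2,"tz":0,"ax":0,"ay":0,"az":0,"claw":2},{"tx":-1.1,"ty":-2,"tz":0,"ax":0,"ay":0,"az":0,"claw":2},{"tx":-1.1,"ty":-2,"tz":0,"ax":0,"ay":0,"az":0,"claw":2},{"tx":-1.1,"ty":-2,"tz":0,"ax":0,"ay":0,"az":0,"claw":2},{"tx":-1.1,"ty":-2,"tz":0,"ax":0,"ay":0,"az":0,"claw":2}])

```text
time_s: 5.78
tcp_pos: [0.5888, 0.0249, 0.1571]
ee_rot: [[0.903, -0.43, -0.003], [-0.43, -0.903, 0.0], [-0.003, 0.001, -1.0]]
wrist_force: [0.1, -0.1, -2.5]
gripper_width: 0.359
gripper_force: 30.0
```

drive_tool(rows=[{"tx":-0.7,"ty":-1.4,"tz":0,"ax":0,"ay":0,"az":0,"claw":2},{"tx":-0.4,"ty":-0.8,"tz":0,"ax":0,"ay":0,"az":0,"claw":2},{"tx":0,"ty":0,"tz":0,"ax":0,"ay":0,"az":0,"claw":2},{"tx":0,"ty":0,"tz":0,"ax":0,"ay":0,"az":0,"claw":2}])

```text
time_s: 6.12
tcp_pos: [0.5892, 0.048, 0.1578]
ee_rot: [[0.903, -0.43, -0.002], [-0.43, -0.903, -0.0], [-0.001, 0.001, -1.0]]
wrist_force: [0.5, -0.4, -4.3]
gripper_width: 0.361
gripper_force: 30.0
```

Run:
```python
from h import *
s=sense();R=np.array(s["ee_rot"]);t=np.array(s["tcp_pos"]);print(t)
im,d=capture("wrist");P=cloud("wrist",d);cv2.imwrite("pics/w2.png",im[...,::-1])
near=np.hypot(P[...,0]-.59,P[...,1]-.051)<.075
m=(d>0)&near&(P[...,2]>.042)&(P[...,2]<.05)&(np.hypot(P[...,0]-.59,P[...,1]-.051)>.048)
Q=P[m][:,:2];A=np.c_[2*Q,np.ones(len(Q))];x=np.linalg.lstsq(A,(Q**2).sum(1),rcond=None)[0]
print("rim",m.sum(),x[:2],np.sqrt(x[2]+x[:2]@x[:2]))
a=np.arctan2(*(Q-x[:2]).T[::-1]);print(np.degrees(np.percentile(a,[2,25,50,75,98])).round())
m=(d>0)&(np.hypot(P[...,0]-t[0],P[...,1]-t[1])<.05)&(P[...,2]>.085)&(P[...,2]<.108)
c,r=cv2.minEnclosingCircle(P[m][:,:2].astype(np.float32));print("foot",m.sum(),c,r,P[m][:,2].mean())
b,_=capture("side");cv2.imwrite("pics/s2.png",np.vstack([cv2.resize(x[...,::-1],(400,300)) for x in(im,b)]))
```

```text
[0.58922964 0.04803546 0.1577945 ]
rim 1628 [0.58915753 0.04853525] 0.056014181003564596
[-133.  -76.  -20.   36.   93.]
foot 4096 (0.5894157886505127, 0.046507105231285095) 0.03995121270418167 0.10327520750693106
```

View pics/s2.png

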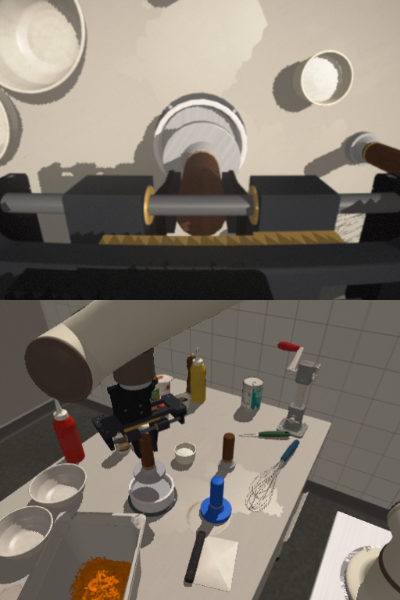

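The wrist view (top half) shows the tamper over the press; in the side view (bottom half) it hangs upright above the mould at about (148,460). I shift 3 mm and lower it.

drive_tool(rows=[{"tx":-0.1,"ty":-0.3,"tz":0,"ax":0,"ay":0,"az":0,"claw":2},{"tx":0,"ty":0,"tz":1,"ax":0,"ay":0,"az":0,"claw":2},{"tx":0,"ty":0,"tz":1,"ax":0,"ay":0,"az":0,"claw":2},{"tx":0,"ty":0,"tz":1,"ax":0,"ay":0,"az":0,"claw":2},{"tx":0,"ty":0,"tz":1,"ax":0,"ay":0,"az":0,"claw":2},{"tx":0,"ty":0,"tz":0.6,"ax":0,"ay":0,"az":0,"claw":2},{"tx":0,"ty":0,"tz":0.4,"ax":0,"ay":0,"az":0,"claw":2},{"tx":0,"ty":0,"tz":0.2,"ax":0,"ay":0,"az":0,"claw":2},{"tx":0,"ty":0,"tz":0.2,"ax":0,"ay":0,"az":0,"claw":2},{"tx":0,"ty":0,"tz":0,"ax":0,"ay":0,"az":0,"claw":2}])

```text
time_s: 7.05
tcp_pos: [0.5904, 0.051, 0.1044]
ee_rot: [[0.903, -0.43, 0.0], [-0.43, -0.903, -0.0], [0.0, 0.0, -1.0]]
wrist_force: [0.7, -0.4, -4.5]
gripper_width: 0.36
gripper_force: 30.0
```

drive_tool(rows=[{"tx":0,"ty":0,"tz":0.2,"ax":0,"ay":0,"az":0,"claw":2},{"tx":0,"ty":0,"tz":0.2,"ax":0,"ay":0,"az":0,"claw":2},{"tx":0,"ty":0,"tz":0.2,"ax":0,"ay":0,"az":0,"claw":2},{"tx":0,"ty":0,"tz":0.2,"ax":0,"ay":0,"az":0,"claw":2},{"tx":0,"ty":0,"tz":0.2,"ax":0,"ay":0,"az":0,"claw":2},{"tx":0,"ty":0,"tz":0.2,"ax":0,"ay":0,"az":0,"claw":2},{"tx":0,"ty":0,"tz":0.2,"ax":0,"ay":0,"az":0,"claw":2},{"tx":0,"ty":0,"tz":0.2,"ax":0,"ay":0,"az":0,"claw":2},{"tx":0,"ty":0,"tz":0,"ax":0,"ay":0,"az":0,"claw":2}])

```text
time_s: 7.8
tcp_pos: [0.5911, 0.0511, 0.0894]
ee_rot: [[0.903, -0.43, 0.002], [-0.43, -0.903, 0.0], [0.002, -0.001, -1.0]]
wrist_force: [-0.7, 0.3, 6.9]
gripper_width: 0.366
gripper_force: 30.0
```

drive_tool(rows=[{"tx":0,"ty":0,"tz":0.2,"ax":0,"ay":0,"az":0,"claw":2},{"tx":0,"ty":0,"tz":0.2,"ax":0,"ay":0,"az":0,"claw":2},{"tx":0,"ty":0,"tz":0.2,"ax":0,"ay":0,"az":0,"claw":2},{"tx":0,"ty":0,"tz":0.1,"ax":0,"ay":0,"az":0,"claw":2},{"tx":0,"ty":0,"tz":0,"ax":0,"ay":0,"az":0,"claw":2},{"tx":0,"ty":0,"tz":0,"ax":0,"ay":0,"az":0,"claw":2}])

```text
time_s: 8.3
tcp_pos: [0.5912, 0.0511, 0.0832]
ee_rot: [[0.903, -0.43, 0.002], [-0.43, -0.903, 0.0], [0.002, -0.001, -1.0]]
wrist_force: [-2.4, -0.2, 9.0]
gripper_width: 0.361
gripper_force: 30.0
```

drive_tool(rows=[{"tx":0,"ty":0,"tz":0.1,"ax":0,"ay":0,"az":0,"claw":2},{"tx":0,"ty":0,"tz":0.1,"ax":0,"ay":0,"az":0,"claw":2},{"tx":0,"ty":0,"tz":0,"ax":0,"ay":0,"az":0,"claw":2},{"tx":0,"ty":0,"tz":0,"ax":0,"ay":0,"az":0,"claw":2}])

```text
time_s: 8.63
tcp_pos: [0.5914, 0.051, 0.082]
ee_rot: [[0.903, -0.429, 0.003], [-0.429, -0.903, -0.0], [0.003, -0.001, -1.0]]
wrist_force: [-3.4, 0.6, 12.7]
gripper_width: 0.361
gripper_force: 30.0
```

drive_tool(rows=[{"tx":0,"ty":0,"tz":0.1,"ax":0,"ay":0,"az":0,"claw":2},{"tx":0,"ty":0,"tz":0.1,"ax":0,"ay":0,"az":0,"claw":2},{"tx":0,"ty":0,"tz":0,"ax":0,"ay":0,"az":0,"claw":2},{"tx":0,"ty":0,"tz":0,"ax":0,"ay":0,"az":0,"claw":2}])

```text
time_s: 8.97
tcp_pos: [0.5918, 0.0508, 0.0818]
ee_rot: [[0.903, -0.429, 0.004], [-0.429, -0.903, -0.001], [0.004, -0.001, -1.0]]
wrist_force: [-5.2, -0.2, 18.9]
gripper_width: 0.361
gripper_force: 30.0
```

It has bottomed: TCP travel stopped at 0.082 while the force rose to 19 N. I hold here and check the level by depth.

drive_tool(rows=[{"tx":0,"ty":0,"tz":0,"ax":0,"ay":0,"az":0,"claw":2},{"tx":0,"ty":0,"tz":0,"ax":0,"ay":0,"az":0,"claw":2},{"tx":0,"ty":0,"tz":0,"ax":0,"ay":0,"az":0,"claw":2},{"tx":0,"ty":0,"tz":0,"ax":0,"ay":0,"az":0,"claw":2},{"tx":0,"ty":0,"tz":0,"ax":0,"ay":0,"az":0,"claw":2},{"tx":0,"ty":0,"tz":0,"ax":0,"ay":0,"az":0,"claw":2},{"tx":0,"ty":0,"tz":0,"ax":0,"ay":0,"az":0,"claw":2},{"tx":0,"ty":0,"tz":0,"ax":0,"ay":0,"az":0,"claw":2},{"tx":0,"ty":0,"tz":0,"ax":0,"ay":0,"az":0,"claw":2},{"tx":0,"ty":0,"tz":0,"ax":0,"ay":0,"az":0,"claw":2}])

```text
time_s: 9.8
tcp_pos: [0.5918, 0.0508, 0.0818]
ee_rot: [[0.903, -0.429, 0.004], [-0.429, -0.903, -0.0], [0.004, -0.001, -1.0]]
wrist_force: [-5.4, -0.0, 19.9]
gripper_width: 0.363
gripper_force: 30.0
```

```bash
cat > chk.py <<'E'
from h import *
im,d=capture("wrist");P=cloud("wrist",d)
r=np.hypot(P[...,0]-.59,P[...,1]-.051)
for n,lo,hi,za,zb in(("foot top",.025,.037,.018,.055),("plate",.043,.05,.005,.04)):
    Q=P[(d>0)&(r>lo)&(r<hi)&(P[...,2]>za)&(P[...,2]<zb)]
    if len(Q)<20: print(n,len(Q));continue
    x=np.linalg.lstsq(np.c_[Q[:,:2]-[.59,.051],np.ones(len(Q))],Q[:,2],rcond=None)[0]
    print(n,len(Q),"z",x[2].round(4),"tilt deg",np.degrees(np.arctan(x[:2])).round(1),"median z",np.median(Q[:,2]).round(4))
E
python3 chk.py
```

```text
foot top 2191 z 0.0275 tilt deg [-0.5  0. ] median z 0.0273
plate 1800 z 0.0135 tilt deg [-0.7 -0.4] median z 0.0135
```

The plate is at 13.5 mm and level, so it is bottomed. I ease off.

drive_tool(rows=[{"tx":0,"ty":0,"tz":-0.2,"ax":0,"ay":0,"az":0,"claw":2},{"tx":0,"ty":0,"tz":-0.3,"ax":0,"ay":0,"az":0,"claw":2},{"tx":0,"ty":0,"tz":-0.3,"ax":0,"ay":0,"az":0,"claw":2},{"tx":0,"ty":0,"tz":-0.3,"ax":0,"ay":0,"az":0,"claw":2},{"tx":0,"ty":0,"tz":-0.3,"ax":0,"ay":0,"az":0,"claw":2},{"tx":0,"ty":0,"tz":-0.3,"ax":0,"ay":0,"az":0,"claw":2},{"tx":0,"ty":0,"tz":-0.3,"ax":0,"ay":0,"az":0,"claw":2},{"tx":0,"ty":0,"tz":-0.2,"ax":0,"ay":0,"az":0,"claw":2},{"tx":0,"ty":0,"tz":0,"ax":0,"ay":0,"az":0,"claw":2},{"tx":0,"ty":0,"tz":0,"ax":0,"ay":0,"az":0,"claw":2}])

```text
time_s: 10.68
tcp_pos: [0.5911, 0.051, 0.0997]
ee_rot: [[0.903, -0.43, 0.002], [-0.43, -0.903, 0.0], [0.001, -0.001, -1.0]]
wrist_force: [1.6, -1.1, 3.3]
gripper_width: 0.36
gripper_force: 30.0
```

```bash
python3 chk.py
```

```text
foot top 2222 z 0.0451 tilt deg [-0.2 -0.1] median z 0.0451
plate 1894 z 0.0309 tilt deg [-1.7 -0.3] median z 0.0311
```

drive_tool(rows=[{"tx":0,"ty":0,"tz":-0.2,"ax":0,"ay":0,"az":0,"claw":2},{"tx":0,"ty":0,"tz":-0.1,"ax":0,"ay":0,"az":0,"claw":2},{"tx":0,"ty":0,"tz":0,"ax":0,"ay":0,"az":0,"claw":2},{"tx":0,"ty":0,"tz":0,"ax":0,"ay":0,"az":0,"claw":2},{"tx":0,"ty":0,"tz":0,"ax":0,"ay":0,"az":0,"claw":2}])

```text
time_s: 11.15
tcp_pos: [0.59, 0.051, 0.1022]
ee_rot: [[0.903, -0.43, -0.001], [-0.43, -0.903, 0.0], [-0.001, 0.0, -1.0]]
wrist_force: [0.3, 0.6, -0.1]
gripper_width: 0.361
gripper_force: 30.0
```

```bash
python3 chk.py
```

```text
foot top 2280 z 0.0477 tilt deg [-0.3 -0. ] median z 0.0476
plate 1921 z 0.0335 tilt deg [-2.9  0.1] median z 0.0336
```

The plate is back at rest and the wrist force is near zero. I release and then rise.

drive_tool(rows=[{"tx":0,"ty":0,"tz":0,"ax":0,"ay":0,"az":0,"claw":3.6},{"tx":0,"ty":0,"tz":0,"ax":0,"ay":0,"az":0,"claw":4},{"tx":0,"ty":0,"tz":0,"ax":0,"ay":0,"az":0,"claw":5},{"tx":0,"ty":0,"tz":0,"ax":0,"ay":0,"az":0,"claw":7},{"tx":0,"ty":0,"tz":0,"ax":0,"ay":0,"az":0,"claw":8.5},{"tx":0,"ty":0,"tz":0,"ax":0,"ay":0,"az":0,"claw":8.5},{"tx":0,"ty":0,"tz":0,"ax":0,"ay":0,"az":0,"claw":8.5},{"tx":0,"ty":0,"tz":0,"ax":0,"ay":0,"az":0,"claw":8.5},{"tx":0,"ty":0,"tz":0,"ax":0,"ay":0,"az":0,"claw":8.5}])

```text
time_s: 11.95
tcp_pos: [0.5903, 0.0509, 0.1026]
ee_rot: [[0.903, -0.43, -0.0], [-0.43, -0.903, -0.0], [-0.0, 0.0, -1.0]]
wrist_force: [-0.1, 0.6, -0.4]
gripper_width: 0.905
gripper_force: 0.0
```

drive_tool(rows=[{"tx":0,"ty":0,"tz":-1,"ax":0,"ay":0,"az":0,"claw":8.5},{"tx":0,"ty":0,"tz":-2,"ax":0,"ay":0,"az":0,"claw":8.5},{"tx":0,"ty":0,"tz":-2,"ax":0,"ay":0,"az":0,"claw":8.5},{"tx":0,"ty":0,"tz":-2,"ax":0,"ay":0,"az":0,"claw":8.5},{"tx":0,"ty":0,"tz":-2,"ax":0,"ay":0,"az":0,"claw":8.5},{"tx":0,"ty":0,"tz":-2,"ax":0,"ay":0,"az":0,"claw":8.5},{"tx":0,"ty":0,"tz":-2,"ax":0,"ay":0,"az":0,"claw":8.5},{"tx":0,"ty":0,"tz":0,"ax":0,"ay":0,"az":0,"claw":8.5},{"tx":0,"ty":0,"tz":0,"ax":0,"ay":0,"az":0,"claw":8.5},{"tx":0,"ty":0,"tz":0,"ax":0,"ay":0,"az":0,"claw":8.5}])

```text
time_s: 12.78
tcp_pos: [0.5898, 0.0509, 0.2323]
ee_rot: [[0.903, -0.431, -0.001], [-0.431, -0.903, 0.0], [-0.001, 0.0, -1.0]]
wrist_force: [-0.5, -0.6, -1.1]
gripper_width: 0.975
gripper_force: 0.0
```

```bash
python3 chk.py; python3 -c "
from h import *
b,_=capture('side');cv2.imwrite('pics/s3.png',b[...,::-1])"
```

```text
foot top 1180 z 0.0471 tilt deg [-0.1 -0.1] median z 0.0471
plate 1000 z 0.0323 tilt deg [-2.7 -0.5] median z 0.033
```

View pics/s3.png

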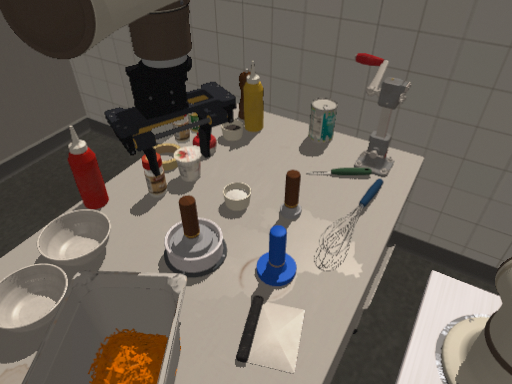

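The wide tamper stands upright and centred in the press at (190,225). The narrow one at (292,192) has not moved, and the gripper is clear.

```bash
python3 -c "
from station import finish_job
print(finish_job())"
```

```text
the job is handed in; nothing more can be done
None
```

The job is handed in (no verdict was returned): the wide tamper pressed the plate to the bottom, level, and held it for over a second; it now stands upright, let go, on the raised plate, and the narrow tamper was not touched.

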